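Clear the bottle, unlatch the lens dry box and hold its door wide open

ROBOT

A 6-joint arm with a two-finger parallel gripper is mounted at the origin on the work surface; the furniture and walls round the work are solid. World frame = base frame: x ahead of the robot, y to its left, z up, the work surface at z = 0. Lengths are in m, angles in rad, forces in N, time in s.
With the tool pointing down it reaches from about 0.35 to 0.975 m from the base axis. Payload 4.9 kg.
Tool frame: the origin (TCP) lies at the very end of the fingers, on their centre line; the grasp point (between the pads) lies 19 mm behind it; z points along the fingers, y is the line along which they close (so a half turn about z gives the same grasp; the last joint's range is limited). The gripper opens to 85 mm and grips with 20 to 120 N. Pads are 22 mm wide; open, the fingers measure 114 mm over their backs; the gripper's body (76 mm by 85 mm) begins 54 mm behind the grasp point. The pads swing forward as they close: fully open they stand 13 mm farther back than shut.
Start: joints at [-1.254, 0.053, 1.613, -0, 1.476, -0.119], TCP at [0.264, -0.567, 0.231] pointing down, gripper open.
Joint ranges: [-3.01, 3.01], [-1.01, 2.22], [0.06, 2.58], [-1.02, 4.17], [0.09, 2.62], [-3.14, 3.14]. Speed limits (rad/s): [2.57, 2.57, 3.14, 3.14, 3.14, 3.14].

INTERFACE

Orientations are given as a rotation vector (axis times angle).
In Python, from station import ctrl gives the robot as it stands. The module is installed in compiled form; this text tells all that it offers.
- The arm moves only by the tool jog_arm, never from a script. Its argument "steps" is a list of rows, each an object with "delta_rot": the turn, a rotation vector about the tool's x, y, z in degrees, a list of three; "linear": the shift along the tool's x, y, z in m, a list of three; "grip": the finger opening in m, from 0 to 0.0854. In form: [{"delta_rot": [rx, ry, rz], "linear": [x, y, z], "grip": grip}, ...]. A call has 1 to 10 rows; each row shifts and turns the commanded pose from where the row before left it, along the tool's axes as they then stand; what a row does not reach is not made up. A row lasts 1/10 s, in which the tool goes at most 50 mm and 8.59 degrees, less where a joint would pass 70% of its speed; a pose out of reach is approached as far as the arm can. A call with a gripper value outside its range is refused whole. The fingers move at their own pace and stop on an object; "newtons" is the grip in N (left out, the last holds). Time passes only in rows, so rows that do not move let the fingers close. It gives the time, the measured TCP pose, the force, the opening and the grip force at its end, in the units of the state.
- ctrl.get_obs(): the state, without advancing time (a new reading comes with each control period).
- ctrl.get_image(name): name is "side" or "top"; returns (picture, depth): 420x560x3 uint8, red, green, blue; 420x560 float32, m along the optical axis (not along the pixel's ray), 0 where there is no reading.
- ctrl.camera_info(name): a dict with "camera_matrix" (3x3 intrinsics, pixels), "R" (3x3) and "t" (3): a world point X has camera coordinates R X + t. Camera axes: x right, y down, z forward; pixel columns grow to the right and rows downward; lengths in m; the calibration is good to about 2 mm. A picture is of the moment at which its call begins. camera_info takes no time and is no camera call.
- ctrl.finish_job(): hands the job in; it is judged then, once.
The state is a dict: "t": time; "q": joint angles; "dq": joint speeds; "effort": joint torques, N m; "tool_pos": TCP position; "tool_rot": TCP orientation; "contact_force": force on the tool from outside, world axes, zero at the start; "wrist_torque": the same for the moment, N m; "opening": finger opening in m; "grip_force": force on a finger pad.
Only numpy, scipy, OpenCV 4.12 (cv2) and the standard library are available. Lean on these libraries where they do the work, as an engineer would, in place of code of your own. Each camera call takes 0.05 s, during which the arm holds its last target. There are 200 camera calls.

TASK

I need both hands in the lens dry box, so please open it for me: first take the alcohol bottle that stands in the door's way and set it upright in the empty half of the drip tray. Then squeeze the red locking-pin catch on the roof all the way together, after it the orange bolt catch, and pull the door by its black upright grip past the half-open detent until it stands wide open, nearly square to the box. The door is sprung and falls back if let go, so finish while still gripping the handle and holding the door there; leave the other things where they are.

Things in the scene. Friction and masses are not known exactly. Their poses are not given: they have to be found in the camera images.
- dry_box: White and clear dry box for lenses, fixed on a blue mat 2 mm thick, 130 deep (x) x 140 wide (y) x 120 high. Origin under its centre; x points from its front to its back, z up; the door is on the -x face. On the flat roof (z 120) are two sliding catches, each with a fixed grey thumb plate and a coloured sliding one, 18 wide, 6 thick, up to z 156 (coloured ones from z 126).
- lens_mat: Blue mat, 235 (x) x 440 (y) x 2, fixed flat on the desk; origin under its centre, y along the grey desk divider. The divider, 340 high and 28 thick, stands between robot and mat, about 165 mm to -x of the mat's centre: reach over it. A camera column 650 high with knobs and arms stands about 170 mm to +x and 270 mm to -y of that centre, between box and tray: pass it on the divider's side.
- pin_squeeze (a point): Fixed point of the box, z 148, box axes: middle between the outer faces of the red catch's plates when squeezed together. They stand in line along the box's x: the grey plate's outer face is 17 mm to +x; the red one's starts 31 mm to -x and ends 17 mm to -x (48 mm over both, then 34). About 3 N to slide, no spring: stays where left.
- lock_pin (a joint): Travel of the red locking pin in m: 0 = its nose stands in a slot of the bolt and blocks the bolt; 0.014 = fully squeezed, pin drawn back towards +x of the box. The nose is clear of the bolt from 0.007 on.
- bolt_squeeze (a point): Fixed point of the box, z 148, box axes: middle between the outer faces of the orange catch's plates when squeezed together, in line along the box's y: grey outer face 17 mm to +y; orange one starts 31 mm to -y, ends 17 mm to -y. About 3 N to slide, no spring. The door's keeper (top z 139) begins 63 mm to -y; a detent roller (top z 131) lies 35 mm to +y.
- bolt (a joint): Travel of the steel bolt with the orange plate in m: 0 = its tongue lies in the keeper on the door's top and locks the door; 0.014 = fully drawn (towards +y of the box). It frees the door from 0.009 on. It cannot move more than about 4 mm while the pin is in.
- door (a joint): Door angle in rad: 0 = shut; grows as it opens towards -x of the box, turning clockwise seen from above; stop at 1.5. A closing spring pulls about 1 N at the grip when shut and 2 N when wide open; a sprung roller detent at 0.3 to 0.9 rad needs up to about 7 N at the grip to pass. Let go beyond it, the door falls back and rests on the detent at about 0.85 rad.
- hinge_axis (a point): Point on the door's upright hinge axis, fixed to the box (69 mm to -x and 64 mm to +y of the box's origin), at z 148.
- door_grip (a point): Point on the axis of the door's upright black round grip at z 156, 22 below its top end; it moves with the door. Grip 16 dia, z 116 to 178, free all round; 106 mm from the hinge axis; the door panel lies 36 mm behind it and tops out at z 117, keeper at z 139.
- pull_handle: The black round grip of the door, a sleeve that revolves freely on its upright pin (16 dia, 62 long). Origin at its lower end on its own axis, z 116; its x and y axes turn with the sleeve.
- alcohol_bottle: White bottle with green label and white cap, upright, 44 dia, 154 high, 0.08 to 0.16 kg; its label ends at about z 105, but it can be gripped at 44 mm width up to z 140, cap 37 dia above. Origin at the centre of its base. It stands on the mat in the door's swing, 165 to 190 mm to -x of the box's origin.
- drip_tray: Shallow steel tray fixed on the desk, 166 x 104 x 12, walls 4, floor 4 thick. Origin under its centre, x along its long side. The small oil bottle stands in its -x half.
- free_half (a point): Centre of the tray's empty half, on the tray floor (4 mm above the desk), 40 mm to +x of the tray's centre.
- oil_bottle: Bystander: small oil bottle with red cap and white nozzle, 34 dia x 96, standing in the tray's other half, 84 mm to -x of the free half's centre. Origin at its base.
- v_block: Bystander: ground steel V-block, 46 x 38 x 32. Origin at the centre of its underside.
- tweezers: Bystander: steel tweezers lying on the mat, 13 x 124 x 10.
- marker_pen: Bystander: white and black marker pen lying flat, 17 x 135 x 16.
Things that resemble listed ones, but are neither listed nor needed, are in the scene too. What is meant by the alcohol_bottle is not pink or yellow, and is the smaller of those in its own colour.

How it is judged:
On the way, in this order (a step that is already met when the one before it is completed fails the run):
1. the alcohol bottle stands upright and released in the empty half of the tray, the door still shut (horizontal distance between alcohol_bottle and free_half below 0.035 m and z of alcohol_bottle in the frame of free_half between -0.004 and 0.006 m and angle between alcohol_bottle's own z axis and vertical below 0.08 rad and linear speed of alcohol_bottle below 0.03 m/s and contact force between each of the arm, the fingers and alcohol_bottle below 0.1 N and value of joint door below 0.1 rad), for 0.2 s.
2. the red locking pin is squeezed fully back (value of joint lock_pin above 0.01 m), for 0.1 s.
3. the orange bolt is squeezed fully back (value of joint bolt above 0.01 m), for 0.1 s.
4. the door is pulled by its handle past the detent (value of joint door above 0.95 rad and contact force between the fingers and pull_handle above 0.5 N), for 0.1 s.
At the end, for the whole second after the job is handed in: Door still at 1.2 rad (69 degrees) or more, held by the fingers on its handle (over 0.8 N); pin drawn 8 mm or more, bolt 10 mm; alcohol bottle upright (0.08 rad), at rest, untouched on the tray floor within 35 mm of the empty half's centre; no bystander moved 20 mm (value of joint door above 1.2 rad and velocity of joint door between -0.1 and 0.1 rad/s and contact force between the fingers and pull_handle above 0.8 N and value of joint lock_pin above 0.008 m and value of joint bolt above 0.01 m and horizontal distance between alcohol_bottle and free_half below 0.035 m and z of alcohol_bottle in the frame of free_half between -0.004 and 0.006 m and angle between alcohol_bottle's own z axis and vertical below 0.08 rad and linear speed of alcohol_bottle below 0.03 m/s and contact force between each of the arm, the fingers and alcohol_bottle below 0.1 N); the arm keeps its last pose, push and grip.
It fails at once if the alcohol bottle is tipped by more than 0.5 rad (angle between alcohol_bottle's own z axis and vertical above 0.5 rad).
It fails at once if the oil bottle is pushed by more than 20 mm or tipped (distance of oil_bottle from where it was at the start of the episode above 0.02 m or angle between oil_bottle's own z axis and vertical above 0.3 rad).
It fails at once if another bystander is moved by more than 20 mm (distance of any of v_block, tweezers, marker_pen from where it was at the start of the episode above 0.02 m).
It also fails if it takes over 72 s, if anything falls off the work surface, if the arm or the gripper's body presses on something with over 40 N, if the wrist force passes 120 N, or if a joint passes its speed limit or range.

## Working session

There is one attempt and no reset: what is moved stays moved. The work goes in short steps, Python scripts to look and compute and a tool call to move; the robot and the scene stay as the last step left them, time stands still between calls to the robot, and variables do not carry over. Pictures are saved under pics/ and viewed, at most 10 in all, crops included, and the job is handed in when it is done.

Besides the shell and the picture viewer there is one more tool, called after "Emit:" as name(argument=value, ...) on one line, values as JSON. jog_arm: Moves the arm, as the interface text tells. Its arguments: {"type":"object","properties":{"steps":{"type":"array"},"newtons":{"type":"number"}},"required":["steps"]}

```bash
mkdir -p pics; cat > h.py <<'E'
import numpy as np, cv2
from station import ctrl
def grab(n,tag):
    im,d=ctrl.get_image(n); cv2.imwrite(f'pics/{tag}.png',im[:,:,::-1]); np.savez(f'pics/{tag}.npz',im=im,d=d); return im,d
def cam(n):
    c=ctrl.camera_info(n); return np.array(c['camera_matrix']),np.array(c['R']),np.array(c['t'])
def pts(n,d):
    K,R,t=cam(n); v,u=np.mgrid[0:d.shape[0],0:d.shape[1]]
    P=np.stack([(u-K[0,2])/K[0,0]*d,(v-K[1,2])/K[1,1]*d,d],-1); return (P-t)@R
def ray(n,u,v,z):
    K,R,t=cam(n); r=R.T@np.linalg.solve(K,[u,v,1.]); o=-R.T@t; return o+r*(z-o[2])/r[2]
def proj(n,X):
    K,R,t=cam(n); p=K@(R@np.array(X)+t); return p[:2]/p[2]
E
python3 - <<'E'
from h import *
for n in('side','top'):
    im,d=grab(n,n+'0'); K,R,t=cam(n); print(n,K[0,0],(-R.T@t).round(3),R[2].round(2))
o=ctrl.get_obs(); print(o['t'],o['tool_pos'],o['tool_rot'])
E
```

```text
side 470.5847177540142 [-0.076 -1.436  0.667] [ 0.37  0.86 -0.36]
top 546.5458740695437 [ 0.344 -0.081  1.505] [ 0.12 -0.01 -0.99]
0.1 [ 0.26366852 -0.56604732  0.23019277] [-3.06552657e+00 -6.78724453e-01  2.74808480e-04]
```

View pics/top0.png

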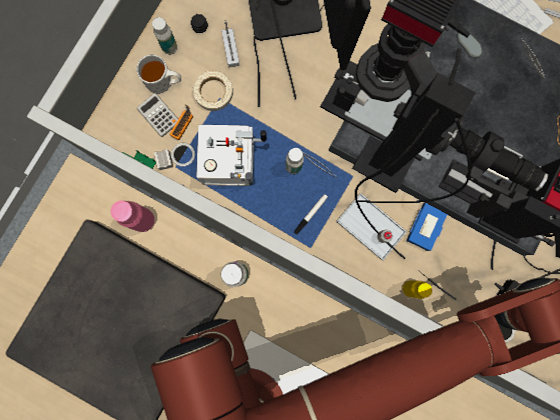

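View pics/side0.png

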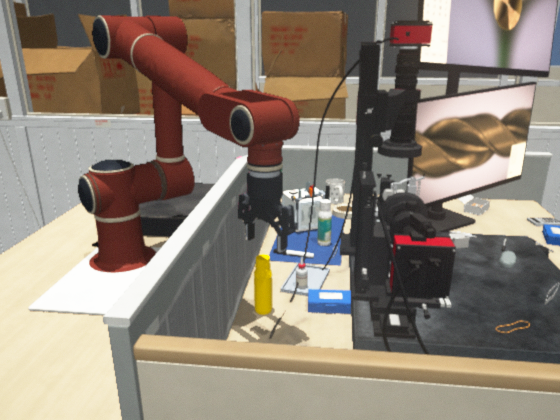

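Top view: white/green bottle on the mat at (295,160), box at (225,155) with the black grip near (262,135), tray at (370,225) with the oil bottle at (386,236). Candidates for the alcohol bottle are (295,160) on the mat, white (233,272) behind the divider, the (163,35) bottle on the far side, pink (130,215) and yellow (418,288). I choose (295,160), since it stands in the door's swing, and check it in a crop.

```bash
python3 - <<'E'
from h import *
t=np.load('pics/top0.npz');s=np.load('pics/side0.npz')
a=cv2.resize(t['im'][95:265,180:450],None,fx=2.96,fy=2.96,interpolation=2)
b=cv2.resize(s['im'][170:320,240:370],None,fx=2.9,fy=2.9,interpolation=2)
cv2.imwrite('pics/c1.png',a[:,:,::-1][:503,:799]);cv2.imwrite('pics/c2.png',b[:,:,::-1])
P=pts('top',t['d'])
for u,v in [(295,154),(233,268),(163,22),(240,110),(350,180),(200,200),(310,240),(210,140),(262,135),(386,236),(350,240),(40,110),(270,240),(300,260)]: print(u,v,P[v,u].round(3))
hsv=cv2.cvtColor(t['im'],cv2.COLOR_RGB2HSV)
m=cv2.inRange(hsv,(100,90,40),(125,255,200)); n,l,st,c=cv2.connectedComponentsWithStats(m)
i=1+np.argmax(st[1:,4]); mm=(l==i)&(abs(P[...,2]-.002)<.008); X=P[mm][:,:2].astype(np.float32); print(len(X),cv2.minAreaRect(X))
# bottle
m=(P[...,2]>.13)&(P[...,2]<.165); m[:130]=0;m[185:]=0;m[:,:275]=0;m[:,315:]=0
Q=P[m]; print('bottle',len(Q),Q.mean(0),Q.min(0),Q.max(0))
# box roof
m=np.zeros(P.shape[:2],bool);m[110:195,185:275]=1
r=m&(abs(P[...,2]-.122)<.006); print('roof',cv2.minAreaRect(P[r][:,:2].astype(np.float32)))
E
```

```text
295 154 [ 0.646 -0.137  0.154]
233 268 [0.363 0.017 0.216]
163 22 [0.998 0.197 0.158]
240 110 [0.81  0.01  0.002]
350 180 [ 0.604 -0.295  0.004]
200 200 [0.514 0.084 0.288]
310 240 [ 0.439 -0.179  0.001]
210 140 [0.686 0.077 0.154]
262 135 [ 0.69  -0.055  0.178]
386 236 [ 0.441 -0.375  0.073]
350 240 [ 0.437 -0.29   0.001]
40 110 [0.75  0.479 0.219]
270 240 [ 0.42  -0.072  0.32 ]
300 260 [ 0.375 -0.135  0.329]
7837 ((0.6328821778297424, -0.055791839957237244), (0.4373983144760132, 0.23401713371276855), 58.05704879760742)
bottle 185 [ 0.64282577 -0.13514181  0.15404833] [ 0.62677031 -0.15274158  0.1305254 ] [ 0.66211864 -0.1170216   0.16227402]
roof ((0.6632448434829712, 0.02827223390340805), (0.17563503980636597, 0.14352184534072876), 87.0111083984375)
```

View pics/c1.png

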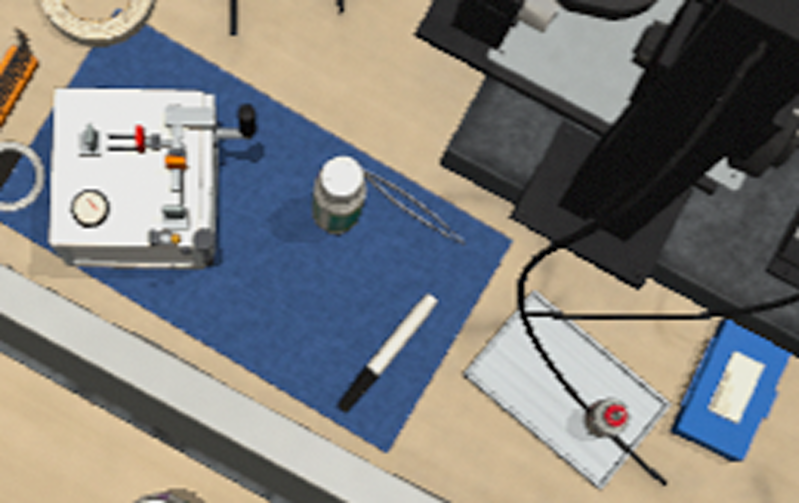

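View pics/c2.png

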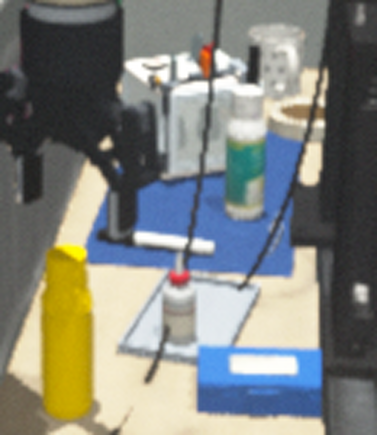

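The crops confirm it: the mat bottle is white with a green label and 0.154 m high. The white lookalike behind the divider is 0.216 m high. The tray's empty half is at about crop (520,350), upper left of the oil bottle at (610,418), with a cable hanging over the tray.

```bash
python3 - <<'E'
from h import *
t=np.load('pics/top0.npz');im=t['im'];P=pts('top',t['d']);hsv=cv2.cvtColor(im,cv2.COLOR_RGB2HSV)
W=np.zeros(im.shape[:2],bool);W[115:200,190:275]=1
def roi(m,n,zf=None):
    m=m&W; print(n,m.sum(),'px',np.argwhere(m).mean(0)[::-1].round(1),'P',np.median(P[m],0).round(3), 'zmax',P[m][:,2].max().round(3))
    if zf:
        v,u=np.argwhere(m).mean(0); print('   ray',ray('top',u,v,zf).round(4))
red=((hsv[...,0]<6)|(hsv[...,0]>174))&(hsv[...,1]>150)&(hsv[...,2]>90)
ora=(hsv[...,0]>7)&(hsv[...,0]<18)&(hsv[...,1]>150)&(hsv[...,2]>120)
for n,m in(('red',red),('orange',ora)):
    roi(m,n); roi(m&(P[...,2]>.15),n+'top',.158)
hi=W&(P[...,2]>.135)
n,l,st,c=cv2.connectedComponentsWithStats(hi.astype(np.uint8))
for i in range(1,n):
    Q=P[l==i]; print(st[i],Q.mean(0).round(3),Q.min(0).round(3),Q.max(0).round(3),im[l==i].mean(0).astype(int))
g=lambda u,v,z:ray('top',u/2.96+180,v/2.96+95,z).round(4)
print('roof',[g(*c,.122) for c in((55,88),(213,93),(215,240),(52,243))])
print('tray',[g(*c,.012) for c in((535,292),(667,405),(602,487),(463,372))],g(613,413,.097))
w=W&(abs(P[...,2]-.122)<.004); e=cv2.morphologyEx(w.astype(np.uint8),cv2.MORPH_OPEN,np.ones((5,5)))>0
print('roofrect',cv2.minAreaRect(P[e][:,:2].astype(np.float32)))
# cable above tray, and obstacles near carry path
Z=P[...,2]
m=(Z>.2)&(P[...,0]>.35)&(P[...,0]<.72)&(P[...,1]<-.05)&(P[...,1]>-.5)
m[:, :]&=True; v,u=np.nonzero(m); Q=P[m]
for a in range(-50,-5,5):
    s=Q[(Q[:,1]*100>=a)&(Q[:,1]*100<a+5)&(Q[:,0]>.42+ .0)]
    if len(s): print('y',a,len(s),'xmin',s[:,0].min().round(3),'z there',s[s[:,0].argmin()].round(3), 'z>.2 count x<.6',(s[:,0]<.6).sum())
for c in((525,270),(523,250),(560,380),(620,440),(600,317)):
    u,v=int(c[0]/2.96+180),int(c[1]/2.96+95); q=P[v-3:v+4,u-3:u+4].reshape(-1,3); print('cable',c,q[q[:,2].argmax()].round(3))
E
```

```text
red 17 px [226.7 141.1] P [0.683 0.035 0.157] zmax 0.163
redtop 13 px [226.4 140.5] P [0.683 0.036 0.158] zmax 0.163
   ray [0.6828 0.0355 0.158 ]
orange 24 px [220.5 136.8] P [0.663 0.009 0.152] zmax 0.162
orangetop 15 px [238.5 148.9] P [0.661 0.006 0.157] zmax 0.162
   ray [0.6607 0.0051 0.158 ]
[250 116   1   1   1] [ 0.344 -0.081  1.505] [ 0.344 -0.081  1.505] [ 0.344 -0.081  1.505] [ 75  92 129]
[197 118   1   1   1] [ 0.344 -0.081  1.505] [ 0.344 -0.081  1.505] [ 0.344 -0.081  1.505] [207 184 150]
[252 121   1   1   1] [ 0.344 -0.081  1.505] [ 0.344 -0.081  1.505] [ 0.344 -0.081  1.505] [ 61  87 131]
[233 122   1   1   1] [ 0.344 -0.081  1.505] [ 0.344 -0.081  1.505] [ 0.344 -0.081  1.505] [ 58  85 128]
[231 125   1   1   1] [ 0.344 -0.081  1.505] [ 0.344 -0.081  1.505] [ 0.344 -0.081  1.505] [188 183 181]
[272 128   1   1   1] [ 0.344 -0.081  1.505] [ 0.344 -0.081  1.505] [ 0.344 -0.081  1.505] [162 155 145]
[235 131  17   9 107] [ 0.694 -0.007  0.179] [ 0.344 -0.081  0.136] [0.712 0.015 1.505] [197 201 200]
[260 130   6  11  56] [ 0.694 -0.056  0.169] [ 0.688 -0.062  0.136] 
[... 4124 characters left out ...]

y -50 428 xmin 0.515 z there [ 0.515 -0.475  0.25 ] z>.2 count x<.6 177
y -45 201 xmin 0.553 z there [ 0.553 -0.448  0.498] z>.2 count x<.6 118
y -40 3062 xmin 0.582 z there [ 0.582 -0.398  0.601] z>.2 count x<.6 598
y -35 2403 xmin 0.545 z there [ 0.545 -0.3    0.481] z>.2 count x<.6 201
y -30 166 xmin 0.52 z there [ 0.52  -0.279  0.203] z>.2 count x<.6 166
y -15 1 xmin 0.426 z there [ 0.426 -0.101  0.259] z>.2 count x<.6 1
y -10 162 xmin 0.42 z there [ 0.42  -0.072  0.32 ] z>.2 count x<.6 162
cable (525, 270) [ 0.537 -0.265  0.349]
cable (523, 250) [ 0.539 -0.264  0.351]
cable (560, 380) [ 0.482 -0.32   0.094]
cable (620, 440) [ 0.344 -0.081  1.505]
cable (600, 317) [ 0.53  -0.375  0.079]
```

```bash
python3 - <<'E'
from h import *
t=np.load('pics/top0.npz');im=t['im'];P=pts('top',t['d']);Z=P[...,2]
m=(t['d']>0)&(im.max(2)<75)&(P[...,0]>.3)&(P[...,0]<.64)&(P[...,1]<-.22)&(P[...,1]>-.48)&(Z>.02)
print(m.sum())
v,u=np.nonzero(m)
for lo,hi in((.02,.1),(.1,.2),(.2,.3),(.3,.4),(.4,.5),(.5,.7)):
    k=(P[v,u,2]>lo)&(P[v,u,2]<=hi)
    Q=P[v,u][k]; print(lo,hi,len(Q)); 
    o=Q[np.argsort(Q[:,1])]; print(o[::max(1,len(o)//8)].round(3).tolist())
# grip top
W=np.zeros(m.shape,bool);W[125:145,255:272]=1
g=W&(Z>.174)&(Z<.19);print('grip',g.sum(),P[g].mean(0),P[g].min(0),P[g].max(0))
s=np.load('pics/side0.npz');Ps=pts('side',s['d']);si=s['im']
for row in range(215,340,12):
    c=[ (x,*Ps[row,x].round(3)) for x in range(262,345) if si[row,x].max()<70 and .3<Ps[row,x,0]<.66 and -.5<Ps[row,x,1]<-.22]
    if c: print(row,[ [float(round(q,3)) for q in a] for a in (c[0],c[-1])])
E
```

```text
5889
0.02 0.1 535
[[0.539, -0.48, 0.083], [0.64, -0.47, 0.09], [0.555, -0.458, 0.087], [0.568, -0.445, 0.089], [0.582, -0.434, 0.086], [0.576, -0.422, 0.056], [0.586, -0.376, 0.098], [0.466, -0.343, 0.064], [0.308, -0.234, 0.075]]
0.1 0.2 993
[[0.639, -0.466, 0.104], [0.598, -0.417, 0.103], [0.561, -0.397, 0.103], [0.577, -0.379, 0.106], [0.614, -0.363, 0.143], [0.591, -0.346, 0.105], [0.625, -0.331, 0.154], [0.639, -0.311, 0.105], [0.316, -0.221, 0.176]]
0.2 0.3 497
[[0.521, -0.48, 0.273], [0.626, -0.468, 0.221], [0.635, -0.457, 0.227], [0.599, -0.378, 0.208], [0.612, -0.363, 0.237], [0.615, -0.351, 0.201], [0.622, -0.34, 0.28], [0.627, -0.331, 0.206], [0.314, -0.224, 0.21]]
0.3 0.4 453
[[0.595, -0.387, 0.346], [0.599, -0.379, 0.377], [0.603, -0.372, 0.39], [0.609, -0.361, 0.326], [0.615, -0.352, 0.331], [0.619, -0.344, 0.395], [0.623, -0.337, 0.307], [0.626, -0.331, 0.369], [0.534, -0.265, 0.302]]
0.4 0.5 821
[[0.535, -0.479, 0.406], [0.597, -0.39, 0.471], [0.599, -0.379, 0.439], [0.604, -0.369, 0.492], [0.615, -0.353, 0.444], [0.619, -0.342, 0.402], [0.625, -0.332, 0.421], [0.63, -0.319, 0.463], [0.539, -0.274, 0.409]]
0.5 0.7 2590
[[0.556, -0.448, 0.5], [0.594, -0.39, 0.528], [0.607, -0.381, 0.652], [0.604, -0.372, 0.612], [0.609, -0.363, 0.647], [0.615, -0.351, 0.623], [0.626, -0.342, 0.656], [0.632, -0.333, 0.654], [0.55, -0.305, 0.503]]
grip 32 [ 0.69632672 -0.05609985  0.17987944] [ 0.68877741 -0.06235895  0.17545155] [ 0.70357054 -0.04979189  0.18436525]
239 [[342.0, 0.601, -0.327, 0.101], [344.0, 0.609, -0.326, 0.099]]
251 [[341.0, 0.557, -0.398, 0.101], [344.0, 0.565, -0.4, 0.1]]
```

Emit:
jog_arm(steps=[{"delta_rot": [0, 0, 0], "linear": [0.038, -0.024, 0], "grip": 0.085}, {"delta_rot": [0, 0, 0], "linear": [0.038, -0.024, 0], "grip": 0.085}, {"delta_rot": [0, 0, 0], "linear": [0.038, -0.024, 0], "grip": 0.085}, {"delta_rot": [0, 0, 0], "linear": [0.038, -0.024, 0], "grip": 0.085}, {"delta_rot": [0, 0, 0], "linear": [0.038, -0.024, 0], "grip": 0.085}, {"delta_rot": [0, 0, 0], "linear": [0.038, -0.024, 0], "grip": 0.085}, {"delta_rot": [0, 0, 0], "linear": [0.042, -0.025, 0], "grip": 0.085}, {"delta_rot": [0, 0, 0], "linear": [0.042, -0.025, 0], "grip": 0.085}, {"delta_rot": [0, 0, 0], "linear": [0.042, -0.025, 0], "grip": 0.085}, {"delta_rot": [0, 0, 0], "linear": [0.042, -0.025, 0], "grip": 0.085}])

```text
t: 1.1
tool_pos: [0.5204, -0.1762, 0.231]
tool_rot: [-3.067, -0.679, 0.0]
contact_force: [0.5, -0.7, -0.4]
opening: 0.085
grip_force: 0.0
```

```bash
cat >> h.py <<'E'
from scipy.spatial.transform import Rotation as Ro
def to(*targets):
    "per target (x,y,z,yaw_deg): tool-frame shift from previous pose, then turn about tool z; prints totals"
    o=ctrl.get_obs(); p=np.array(o['tool_pos']); R=Ro.from_rotvec(o['tool_rot']).as_matrix()
    yaw=np.degrees(np.arctan2(R[1,0],R[0,0])); tilt=np.degrees(np.arccos(-R[2,2]))
    print('t',o['t'],'p',p.round(4),'yaw',yaw.round(1),'tilt',tilt.round(2),'F',np.round(o['contact_force'],1),'open',o['opening'],'gf',o['grip_force'],'q',np.round(o['q'],2))
    for x,y,z,w in targets:
        a=np.radians(yaw); d=np.array([x,y,z])-p
        print('lin',np.round([d[0]*np.cos(a)+d[1]*np.sin(a),d[0]*np.sin(a)-d[1]*np.cos(a),-d[2]],4),'rz',round(-(w-yaw),1),'len',np.linalg.norm(d).round(3))
        p=np.array([x,y,z]); yaw=w
E
python3 - <<'E'
from h import *
to((.645,-.135,.231,48.4),(.645,-.135,.105,48.4))
E
```

```text
t 1.1 p [ 0.5204 -0.1762  0.231 ] yaw 25.0 tilt 0.02 F [ 0.5 -0.7 -0.4] open 0.08504421868100713 gf 0.0 q [-0.46 -0.13  1.79 -0.    1.48  0.67]
lin [ 0.1304  0.0152 -0.    ] rz -23.4 len 0.131
lin [0.    0.    0.126] rz -0.0 len 0.126
```

Emit:
jog_arm(steps=[{"delta_rot": [0, 0, 0], "linear": [0.044, 0.005, 0], "grip": 0.085}, {"delta_rot": [0, 0, 0], "linear": [0.043, 0.005, 0], "grip": 0.085}, {"delta_rot": [0, 0, 0], "linear": [0.043, 0.005, 0], "grip": 0.085}, {"delta_rot": [0, 0, -8], "linear": [0, 0, 0], "grip": 0.085}, {"delta_rot": [0, 0, -8], "linear": [0, 0, 0], "grip": 0.085}, {"delta_rot": [0, 0, -7.4], "linear": [0, 0, 0], "grip": 0.085}, {"delta_rot": [0, 0, 0], "linear": [0, 0, 0.026], "grip": 0.085}, {"delta_rot": [0, 0, 0], "linear": [0, 0, 0.03], "grip": 0.085}, {"delta_rot": [0, 0, 0], "linear": [0, 0, 0.035], "grip": 0.085}, {"delta_rot": [0, 0, 0], "linear": [0, 0, 0.035], "grip": 0.085}])

```text
t: 2.1
tool_pos: [0.6437, -0.1368, 0.1038]
tool_rot: [-2.866, -1.287, 0.0]
contact_force: [0.9, -0.4, -0.4]
opening: 0.0851
grip_force: 0.0
```

Emit:
jog_arm(steps=[{"delta_rot": [0, 0, 0], "linear": [0, 0, 0], "grip": 0.03}, {"delta_rot": [0, 0, 0], "linear": [0, 0, 0], "grip": 0.03}, {"delta_rot": [0, 0, 0], "linear": [0, 0, 0], "grip": 0.03}, {"delta_rot": [0, 0, 0], "linear": [0, 0, 0], "grip": 0.03}, {"delta_rot": [0, 0, 0], "linear": [0, 0, 0], "grip": 0.03}, {"delta_rot": [0, 0, 0], "linear": [0, 0, 0], "grip": 0.03}, {"delta_rot": [0, 0, 0], "linear": [0, 0, 0], "grip": 0.03}], newtons=25)

```text
t: 2.8
tool_pos: [0.6457, -0.1375, 0.1081]
tool_rot: [2.863, 1.286, 0.006]
contact_force: [0.5, -0.5, 6.3]
opening: 0.0425
grip_force: 26.4
```

Emit:
jog_arm(steps=[{"delta_rot": [0, 0, 0], "linear": [0, 0, -0.02], "grip": 0.03}, {"delta_rot": [0, 0, 0], "linear": [0, 0, -0.03], "grip": 0.03}, {"delta_rot": [0, 0, 0], "linear": [0, 0, -0.04], "grip": 0.03}, {"delta_rot": [0, 0, 0], "linear": [0, 0, -0.035], "grip": 0.03}, {"delta_rot": [0, 0, 0], "linear": [0, 0, 0], "grip": 0.03}])

```text
t: 3.3
tool_pos: [0.6469, -0.1378, 0.2379]
tool_rot: [2.859, 1.284, 0.013]
contact_force: [0.3, 0.3, 0.1]
opening: 0.0426
grip_force: 25.7
```

```bash
python3 - <<'E'
from h import *
to((.47,-.23,.23,48.4),(.50,-.317,.23,48.4),(.50,-.317,.109,48.4))
im,d=grab('top','top1');P=pts('top',d)
cv2.imwrite('pics/c3.png',cv2.resize(im[95:265,230:450],None,fx=3,fy=3)[:,:,::-1])
E
```

```text
t 3.3 p [ 0.6469 -0.1378  0.2379] yaw 48.4 tilt 0.67 F [0.3 0.3 0.1] open 0.0425558085188572 gf 25.68088761297986 q [-0.32  0.13  1.52  0.    1.48  0.4 ]
lin [-0.1864 -0.071   0.0079] rz -0.0 len 0.2
lin [-0.0451  0.0802 -0.    ] rz -0.0 len 0.092
lin [0.    0.    0.121] rz -0.0 len 0.121
```

View pics/c3.png

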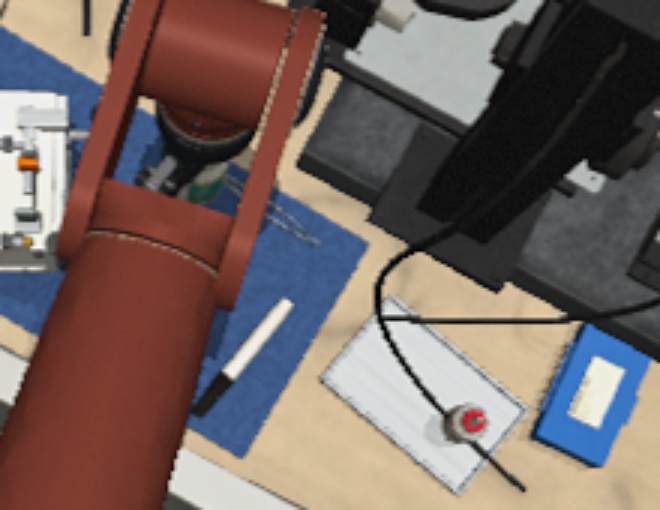

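Emit:
jog_arm(steps=[{"delta_rot": [0, 0, 0], "linear": [-0.02, -0.008, 0], "grip": 0.03}, {"delta_rot": [0, 0, 0], "linear": [-0.033, -0.0126, 0], "grip": 0.03}, {"delta_rot": [0, 0, 0], "linear": [-0.04, -0.015, 0], "grip": 0.03}, {"delta_rot": [0, 0, 0], "linear": [-0.04, -0.015, 0], "grip": 0.03}, {"delta_rot": [0, 0, 0], "linear": [-0.033, -0.0126, 0], "grip": 0.03}, {"delta_rot": [0, 0, 0], "linear": [-0.02, -0.008, 0], "grip": 0.03}, {"delta_rot": [0, 0, 0], "linear": [-0.012, 0.02, 0], "grip": 0.03}, {"delta_rot": [0, 0, 0], "linear": [-0.012, 0.02, 0], "grip": 0.03}])

```text
t: 4.15
tool_pos: [0.4796, -0.273, 0.2279]
tool_rot: [-2.863, -1.285, 0.002]
contact_force: [0.9, -0.1, -1.0]
opening: 0.0424
grip_force: 25.8
```

```bash
python3 - <<'E'
from h import *
to((.50,-.317,.23,48.4),(.50,-.317,.109,48.4))
im,d=grab('side','side1')
cv2.imwrite('pics/c4.png',cv2.resize(im[150:330,220:400],None,fx=3.2,fy=3.2)[:,:,::-1])
E
```

```text
t 4.15 p [ 0.4796 -0.273   0.2279] yaw 48.3 tilt 0.19 F [ 0.9 -0.1 -1. ] open 0.04241331647663064 gf 25.834339109715074 q [-0.65 -0.12  1.78  0.    1.48  0.07]
lin [-0.0193  0.0445 -0.0021] rz -0.1 len 0.049
lin [0.    0.    0.121] rz -0.0 len 0.121
```

View pics/c4.png

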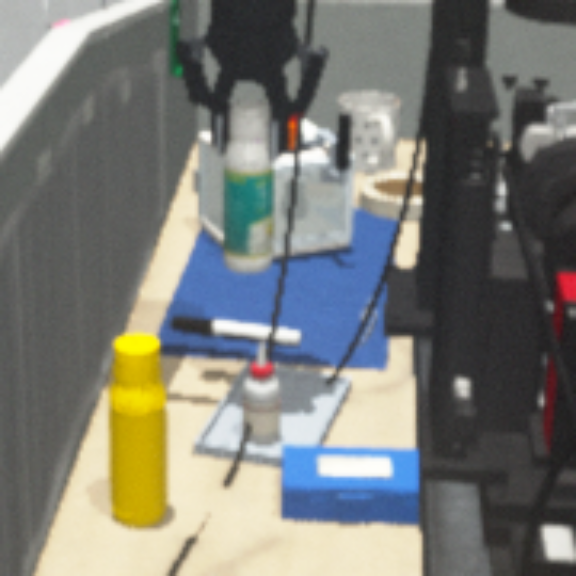

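Bottle held upright at crop (250,190), and the tray's free half is clear apart from the thin cable.

Emit:
jog_arm(steps=[{"delta_rot": [0, 0, 0], "linear": [-0.01, 0.022, 0], "grip": 0.03}, {"delta_rot": [0, 0, 0], "linear": [-0.009, 0.022, 0], "grip": 0.03}, {"delta_rot": [0, 0, 0], "linear": [0, 0, 0.02], "grip": 0.03}, {"delta_rot": [0, 0, 0], "linear": [0, 0, 0.03], "grip": 0.03}, {"delta_rot": [0, 0, 0], "linear": [0, 0, 0.03], "grip": 0.03}, {"delta_rot": [0, 0, 0], "linear": [0, 0, 0.02], "grip": 0.03}, {"delta_rot": [0, 0, 0], "linear": [0, 0, 0.01], "grip": 0.03}, {"delta_rot": [0, 0, 0], "linear": [0, 0, 0], "grip": 0.03}])

```text
t: 5.0
tool_pos: [0.4998, -0.3152, 0.117]
tool_rot: [-2.861, -1.285, 0.004]
contact_force: [-0.3, -0.8, -0.7]
opening: 0.043
grip_force: 26.0
```

```bash
python3 - <<'E'
from h import *
to((.50,-.317,.11,48.4))
E
```

```text
t 5.0 p [ 0.4998 -0.3152  0.117 ] yaw 48.4 tilt 0.34 F [-0.3 -0.8 -0.7] open 0.04295647180971433 gf 25.971990237012506 q [-0.69  0.07  1.79 -0.    1.29  0.04]
lin [-0.0012  0.0014  0.007 ] rz -0.0 len 0.007
```

No cable contact. I'll lower the last few mm slowly.

Emit:
jog_arm(steps=[{"delta_rot": [0, 0, 0], "linear": [0, 0, 0.004], "grip": 0.03}, {"delta_rot": [0, 0, 0], "linear": [0, 0, 0.002], "grip": 0.03}, {"delta_rot": [0, 0, 0], "linear": [0, 0, 0], "grip": 0.03}, {"delta_rot": [0, 0, 0], "linear": [0, 0, 0], "grip": 0.03}])

```text
t: 5.4
tool_pos: [0.5019, -0.3169, 0.1152]
tool_rot: [2.865, 1.287, 0.001]
contact_force: [-0.3, -0.1, -0.9]
opening: 0.0426
grip_force: 26.0
```

Emit:
jog_arm(steps=[{"delta_rot": [0, 0, 0], "linear": [0, 0, 0.002], "grip": 0.03}, {"delta_rot": [0, 0, 0], "linear": [0, 0, 0.001], "grip": 0.03}, {"delta_rot": [0, 0, 0], "linear": [0, 0, 0], "grip": 0.03}, {"delta_rot": [0, 0, 0], "linear": [0, 0, 0], "grip": 0.03}])

```text
t: 5.8
tool_pos: [0.5014, -0.3165, 0.1112]
tool_rot: [-2.866, -1.287, 0.0]
contact_force: [0.7, -0.4, -0.8]
opening: 0.0427
grip_force: 26.0
```

Emit:
jog_arm(steps=[{"delta_rot": [0, 0, 0], "linear": [0, 0, 0.0015], "grip": 0.03}, {"delta_rot": [0, 0, 0], "linear": [0, 0, 0], "grip": 0.03}, {"delta_rot": [0, 0, 0], "linear": [0, 0, 0], "grip": 0.03}])

```text
t: 6.1
tool_pos: [0.5016, -0.3168, 0.1102]
tool_rot: [2.865, 1.287, 0.0]
contact_force: [-0.2, -0.0, 0.4]
opening: 0.0427
grip_force: 26.2
```

Emit:
jog_arm(steps=[{"delta_rot": [0, 0, 0], "linear": [0, 0, 0.001], "grip": 0.03}, {"delta_rot": [0, 0, 0], "linear": [0, 0, 0], "grip": 0.042}, {"delta_rot": [0, 0, 0], "linear": [0, 0, 0], "grip": 0.046}, {"delta_rot": [0, 0, 0], "linear": [0, 0, 0], "grip": 0.05}, {"delta_rot": [0, 0, 0], "linear": [0, 0, 0], "grip": 0.06}, {"delta_rot": [0, 0, 0], "linear": [0, 0, 0], "grip": 0.08}, {"delta_rot": [0, 0, 0], "linear": [0, 0, 0], "grip": 0.08}, {"delta_rot": [0, 0, 0], "linear": [0, 0, 0], "grip": 0.08}])

```text
t: 6.9
tool_pos: [0.5014, -0.3166, 0.1087]
tool_rot: [-2.866, -1.287, 0.0]
contact_force: [-0.5, -0.3, 0.4]
opening: 0.0799
grip_force: 0.0
```

Emit:
jog_arm(steps=[{"delta_rot": [0, 0, 0], "linear": [0, 0, -0.02], "grip": 0.08}, {"delta_rot": [0, 0, 0], "linear": [0, 0, -0.035], "grip": 0.08}, {"delta_rot": [0, 0, 0], "linear": [0, 0, -0.035], "grip": 0.08}, {"delta_rot": [0, 0, 0], "linear": [0, 0, -0.035], "grip": 0.08}, {"delta_rot": [0, 0, 0], "linear": [0.022, -0.04, 0], "grip": 0.08}, {"delta_rot": [0, 0, 0], "linear": [0.022, -0.04, 0], "grip": 0.08}, {"delta_rot": [0, 0, 0], "linear": [0, 0, 0], "grip": 0.08}])

```text
t: 7.6
tool_pos: [0.4694, -0.2268, 0.2333]
tool_rot: [-2.862, -1.291, -0.0]
contact_force: [0.4, -0.8, -0.3]
opening: 0.0803
grip_force: 0.0
```

```bash
python3 - <<'E'
from h import *
to((.56,-.08,.235,-2.5),(.684,.062,.235,-2.5),(.684,.0635,.131,-2.5))
im,d=grab('top','top2');P=pts('top',d)
cv2.imwrite('pics/c5.png',cv2.resize(im[95:265,230:450],None,fx=3,fy=3)[:,:,::-1])
m=np.zeros(d.shape,bool);m[170:250,330:410]=1
b=m&(P[...,2]>.14)&(P[...,2]<.165);print(b.sum(),P[b].mean(0),P[b].min(0),P[b].max(0))
E
```

```text
t 7.6 p [ 0.4694 -0.2268  0.2333] yaw 48.5 tilt 0.11 F [ 0.4 -0.8 -0.3] open 0.08034352970626343 gf 0.0 q [-0.59 -0.2   1.85  0.    1.49  0.13]
lin [ 0.17   -0.0293 -0.0017] rz 51.0 len 0.173
lin [ 0.1177 -0.1473 -0.    ] rz -0.0 len 0.189
lin [-1.00e-04 -1.50e-03  1.04e-01] rz -0.0 len 0.104
20 [ 0.59892047 -0.37812475  0.150994  ] [ 0.59434555 -0.38607066  0.1404947 ] [ 0.60445187 -0.36784724  0.16264307]
```

View pics/c5.png

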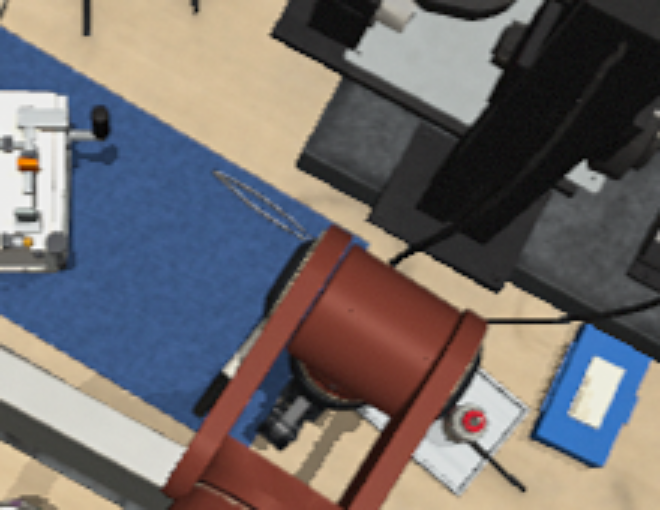

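The arm hides the bottle here. I'll move on and check it from the side.

Emit:
jog_arm(steps=[{"delta_rot": [0, 0, 0], "linear": [0.0425, -0.0073, 0], "grip": 0.07}, {"delta_rot": [0, 0, 0], "linear": [0.0425, -0.0073, 0], "grip": 0.07}, {"delta_rot": [0, 0, 0], "linear": [0.0425, -0.0073, 0], "grip": 0.07}, {"delta_rot": [0, 0, 0], "linear": [0.0425, -0.0073, 0], "grip": 0.07}, {"delta_rot": [0, 0, 8.5], "linear": [0, 0, 0], "grip": 0.07}, {"delta_rot": [0, 0, 8.5], "linear": [0, 0, 0], "grip": 0.07}, {"delta_rot": [0, 0, 8.5], "linear": [0, 0, 0], "grip": 0.07}, {"delta_rot": [0, 0, 8.5], "linear": [0, 0, 0], "grip": 0.07}, {"delta_rot": [0, 0, 8.5], "linear": [0, 0, 0], "grip": 0.07}, {"delta_rot": [0, 0, 8.5], "linear": [0, 0, 0], "grip": 0.07}])

```text
t: 8.65
tool_pos: [0.5626, -0.085, 0.2337]
tool_rot: [3.14, -0.083, 0.0]
contact_force: [-0.3, 0.1, 0.5]
opening: 0.0699
grip_force: 0.0
```

```bash
python3 - <<'E'
from h import *
to((.684,.062,.235,-2.5),(.684,.0635,.133,-2.5))
im,d=grab('top','top3');P=pts('top',d)
m=np.zeros(d.shape,bool);m[150:250,330:410]=1
b=m&(P[...,2]>.14)&(P[...,2]<.165)&(P[...,0]<.57);print('bottle',b.sum(),P[b].mean(0),P[b].min(0),P[b].max(0))
v,u=np.nonzero(b);print(u.mean(),v.mean())
W=m*0>0; W[125:145,255:272]=1
g=W&(P[...,2]>.174)&(P[...,2]<.19);print('grip',g.sum(),P[g].mean(0) if g.any() else '')
E
```

```text
t 8.65 p [ 0.5626 -0.085   0.2337] yaw -3.0 tilt 0.02 F [-0.3  0.1  0.5] open 0.06985719757043092 gf 0.0 q [-0.28 -0.08  1.74 -0.    1.48  1.34]
lin [ 0.1135 -0.1531 -0.0013] rz -0.5 len 0.191
lin [-1.00e-04 -1.50e-03  1.02e-01] rz -0.0 len 0.102
bottle 191 [ 0.50196654 -0.3122021   0.15712821] [ 0.48453402 -0.33327154  0.14028214] [ 0.51951777 -0.28772213  0.16452992]
366.7434554973822 209.6020942408377
grip 6 [ 0.70163384 -0.05784874  0.18054529]
```

Emit:
jog_arm(steps=[{"delta_rot": [0, 0, 0], "linear": [0.0227, -0.0306, 0], "grip": 0.07}, {"delta_rot": [0, 0, 0], "linear": [0.0227, -0.0306, 0], "grip": 0.07}, {"delta_rot": [0, 0, 0], "linear": [0.0227, -0.0306, 0], "grip": 0.07}, {"delta_rot": [0, 0, 0], "linear": [0.0227, -0.0306, 0], "grip": 0.07}, {"delta_rot": [0, 0, 0], "linear": [0.0227, -0.0306, 0], "grip": 0.07}, {"delta_rot": [0, 0, 0], "linear": [0, 0, 0.02], "grip": 0.07}, {"delta_rot": [0, 0, 0], "linear": [0, 0, 0.03], "grip": 0.07}, {"delta_rot": [0, 0, 0], "linear": [0, 0, 0], "grip": 0.07}, {"delta_rot": [0, 0, 0], "linear": [0, 0, 0], "grip": 0.07}])

```text
t: 9.6
tool_pos: [0.6822, 0.0631, 0.183]
tool_rot: [3.141, -0.071, -0.003]
contact_force: [-0.2, 0.4, 0.4]
opening: 0.0701
grip_force: 0.0
```

```bash
python3 - <<'E'
from h import *
to((.684,.0635,.133,-2.5))
im,d=grab('side','side2')
cv2.imwrite('pics/c6.png',cv2.resize(im[150:280,250:370],None,fx=4.5,fy=4.5)[:,:,::-1])
E
```

```text
t 9.6 p [0.6822 0.0631 0.183 ] yaw -2.6 tilt 0.11 F [-0.2  0.4  0.4] open 0.07011870549783306 gf 0.0 q [-0.02  0.22  1.51 -0.    1.41  1.6 ]
lin [ 0.0017 -0.0005  0.05  ] rz -0.1 len 0.05
```

View pics/c6.png

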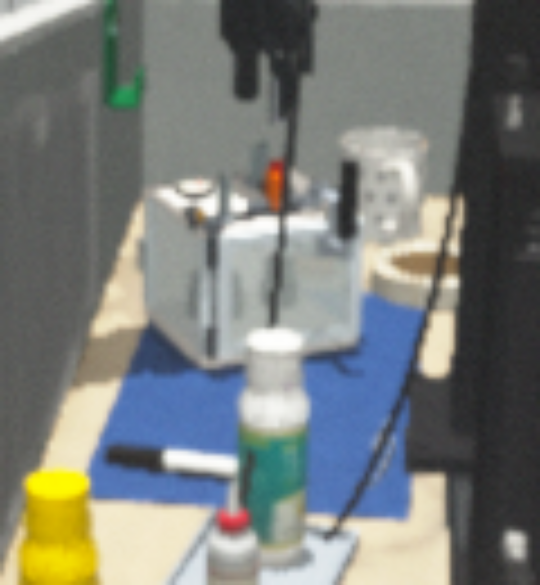

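The bottle stands upright in the tray behind the oil bottle at crop (275,450), and the fingers are above the catches at (270,80). Lowering onto the red catch.

Emit:
jog_arm(steps=[{"delta_rot": [0, 0, 0], "linear": [0.002, 0, 0.015], "grip": 0.07}, {"delta_rot": [0, 0, 0], "linear": [0, 0, 0.015], "grip": 0.07}, {"delta_rot": [0, 0, 0], "linear": [0, 0, 0.01], "grip": 0.07}, {"delta_rot": [0, 0, 0], "linear": [0, 0, 0.01], "grip": 0.07}, {"delta_rot": [0, 0, 0], "linear": [0, 0, 0], "grip": 0.07}, {"delta_rot": [0, 0, 0], "linear": [0, 0, 0], "grip": 0.07}])

```text
t: 10.25
tool_pos: [0.6842, 0.0634, 0.1334]
tool_rot: [-3.141, 0.072, 0.001]
contact_force: [0.5, 0.1, -0.7]
opening: 0.0701
grip_force: 0.0
```

Emit:
jog_arm(steps=[{"delta_rot": [0, 0, 0], "linear": [0, 0, 0], "grip": 0.05}, {"delta_rot": [0, 0, 0], "linear": [0, 0, 0], "grip": 0.045}, {"delta_rot": [0, 0, 0], "linear": [0, 0, 0], "grip": 0.04}, {"delta_rot": [0, 0, 0], "linear": [0, 0, 0], "grip": 0.036}, {"delta_rot": [0, 0, 0], "linear": [0, 0, 0], "grip": 0.032}, {"delta_rot": [0, 0, 0], "linear": [0, 0, 0], "grip": 0.03}, {"delta_rot": [0, 0, 0], "linear": [0, 0, 0], "grip": 0.03}, {"delta_rot": [0, 0, 0], "linear": [0, 0, 0], "grip": 0.03}], newtons=20)

```text
t: 11.05
tool_pos: [0.6851, 0.0634, 0.135]
tool_rot: [3.14, -0.072, 0.003]
contact_force: [0.1, -2.9, 5.6]
opening: 0.0331
grip_force: 22.6
```

Emit:
jog_arm(steps=[{"delta_rot": [0, 0, 0], "linear": [0, 0, 0], "grip": 0.05}, {"delta_rot": [0, 0, 0], "linear": [0, 0, 0], "grip": 0.07}, {"delta_rot": [0, 0, 0], "linear": [0, 0, 0], "grip": 0.07}, {"delta_rot": [0, 0, 0], "linear": [0, 0, 0], "grip": 0.07}, {"delta_rot": [0, 0, 0], "linear": [0, 0, -0.02], "grip": 0.07}, {"delta_rot": [0, 0, 0], "linear": [0, 0, -0.03], "grip": 0.07}, {"delta_rot": [0, 0, -8.5], "linear": [0, 0, -0.02], "grip": 0.07}, {"delta_rot": [0, 0, -8.5], "linear": [0, 0, 0], "grip": 0.07}, {"delta_rot": [0, 0, -8.5], "linear": [0, 0, 0], "grip": 0.07}, {"delta_rot": [0, 0, -8.5], "linear": [0, 0, 0], "grip": 0.07}])

```text
t: 12.05
tool_pos: [0.6843, 0.0637, 0.2038]
tool_rot: [-3.022, -0.859, -0.0]
contact_force: [-0.1, 0.3, -0.4]
opening: 0.0701
grip_force: 0.0
```

Emit:
jog_arm(steps=[{"delta_rot": [0, 0, -8], "linear": [0, 0, 0], "grip": 0.066}, {"delta_rot": [0, 0, -8], "linear": [0, 0, 0], "grip": 0.066}, {"delta_rot": [0, 0, -8], "linear": [0, 0, 0], "grip": 0.066}, {"delta_rot": [0, 0, -8], "linear": [0, 0, 0], "grip": 0.066}, {"delta_rot": [0, 0, -8], "linear": [0, 0, 0], "grip": 0.066}, {"delta_rot": [0, 0, -8], "linear": [0, 0, 0], "grip": 0.066}, {"delta_rot": [0, 0, -8], "linear": [0, 0, 0], "grip": 0.066}, {"delta_rot": [0, 0, 0], "linear": [0, 0, 0], "grip": 0.066}])

```text
t: 12.85
tool_pos: [0.6842, 0.0636, 0.2035]
tool_rot: [-2.272, -2.169, 0.0]
contact_force: [-0.5, -0.1, -0.4]
opening: 0.066
grip_force: 0.0
```

```bash
python3 - <<'E'
from h import *
to((.633,.006,.203,87.5),(.633,.006,.138,87.5))
E
```

```text
t 12.85 p [0.6842 0.0636 0.2035] yaw 87.4 tilt 0.03 F [-0.5 -0.1 -0.4] open 0.06603538360411099 gf 0.0 q [-0.02  0.21  1.48  0.    1.45  0.03]
lin [-0.0599 -0.0485  0.0005] rz -0.1 len 0.077
lin [0.    0.    0.065] rz -0.0 len 0.065
```

Emit:
jog_arm(steps=[{"delta_rot": [0, 0, 0], "linear": [-0.03, -0.025, 0], "grip": 0.069}, {"delta_rot": [0, 0, 0], "linear": [-0.0295, -0.025, 0], "grip": 0.069}, {"delta_rot": [0, 0, 0], "linear": [0, 0, 0.02], "grip": 0.069}, {"delta_rot": [0, 0, 0], "linear": [0, 0, 0.015], "grip": 0.069}, {"delta_rot": [0, 0, 0], "linear": [0, 0, 0.01], "grip": 0.069}, {"delta_rot": [0, 0, 0], "linear": [0, 0, 0.01], "grip": 0.069}, {"delta_rot": [0, 0, 0], "linear": [0, 0, 0.01], "grip": 0.069}, {"delta_rot": [0, 0, 0], "linear": [0, 0, 0], "grip": 0.069}, {"delta_rot": [0, 0, 0], "linear": [0, 0, 0], "grip": 0.069}])

```text
t: 13.75
tool_pos: [0.6318, 0.0065, 0.1386]
tool_rot: [-2.271, -2.17, 0.0]
contact_force: [-0.4, 0.1, -0.2]
opening: 0.0689
grip_force: 0.0
```

```bash
python3 - <<'E'
from h import *
to((.634,.006,.138,87.5))
E
```

```text
t 13.75 p [0.6318 0.0065 0.1386] yaw 87.4 tilt 0.02 F [-0.4  0.1 -0.2] open 0.06888273933675289 gf 0.0 q [-0.11  0.14  1.68 -0.    1.32 -0.06]
lin [-0.0004  0.0022  0.0006] rz -0.1 len 0.002
```

Emit:
jog_arm(steps=[{"delta_rot": [0, 0, 0], "linear": [0, 0.001, 0], "grip": 0.05}, {"delta_rot": [0, 0, 0], "linear": [0, 0, 0], "grip": 0.045}, {"delta_rot": [0, 0, 0], "linear": [0, 0, 0], "grip": 0.04}, {"delta_rot": [0, 0, 0], "linear": [0, 0, 0], "grip": 0.036}, {"delta_rot": [0, 0, 0], "linear": [0, 0, 0], "grip": 0.032}, {"delta_rot": [0, 0, 0], "linear": [0, 0, 0], "grip": 0.03}, {"delta_rot": [0, 0, 0], "linear": [0, 0, 0], "grip": 0.03}, {"delta_rot": [0, 0, 0], "linear": [0, 0, 0], "grip": 0.03}])

```text
t: 14.55
tool_pos: [0.6341, 0.0061, 0.1401]
tool_rot: [2.269, 2.168, 0.004]
contact_force: [5.4, -0.8, 3.4]
opening: 0.033
grip_force: 21.2
```

Emit:
jog_arm(steps=[{"delta_rot": [0, 0, 0], "linear": [0, 0, 0], "grip": 0.05}, {"delta_rot": [0, 0, 0], "linear": [0, 0, 0], "grip": 0.066}, {"delta_rot": [0, 0, 0], "linear": [0, 0, 0], "grip": 0.066}, {"delta_rot": [0, 0, 0], "linear": [0, 0, 0], "grip": 0.066}, {"delta_rot": [0, 0, 0], "linear": [0, 0, -0.02], "grip": 0.066}, {"delta_rot": [0, 0, 0], "linear": [0, 0, -0.03], "grip": 0.066}, {"delta_rot": [0, 0, 0], "linear": [0, 0, -0.025], "grip": 0.066}, {"delta_rot": [0, 0, 0], "linear": [0, 0, 0], "grip": 0.066}])

```text
t: 15.35
tool_pos: [0.6348, 0.006, 0.2188]
tool_rot: [2.268, 2.166, 0.008]
contact_force: [0.1, -0.5, 0.7]
opening: 0.0661
grip_force: 0.0
```

```bash
python3 - <<'E'
from h import *
to((.697,-.056,.213,87.5),(.697,-.056,.146,87.5))
h=np.array([.598,-.021]);v=np.array([.697,-.056])-h
p=h+v
for th in np.arange(.1,1.45,.1):
    c,s=np.cos(th),np.sin(th); q=h+np.array([c*v[0]+s*v[1],-s*v[0]+c*v[1]]); d=q-p;p=q
    a=np.radians(87.4); print(th.round(1),'world',q.round(4),'lin',np.round([d[0]*np.cos(a)+d[1]*np.sin(a),d[0]*np.sin(a)-d[1]*np.cos(a)],4))
E
```

```text
t 15.35 p [0.6348 0.006  0.2188] yaw 87.4 tilt 0.44 F [ 0.1 -0.5  0.7] open 0.06608904419683244 gf 0.0 q [-0.11  0.08  1.61 -0.    1.45 -0.06]
lin [-0.0591  0.0649  0.0058] rz -0.1 len 0.088
lin [0.    0.    0.067] rz -0.0 len 0.067
0.1 world [ 0.693  -0.0657] lin [-0.0099 -0.0035]
0.2 world [ 0.6881 -0.075 ] lin [-0.0095 -0.0045]
0.3 world [ 0.6822 -0.0837] lin [-0.009  -0.0054]
0.4 world [ 0.6756 -0.0918] lin [-0.0084 -0.0063]
0.5 world [ 0.6681 -0.0992] lin [-0.0077 -0.0071]
0.6 world [ 0.6599 -0.1058] lin [-0.007  -0.0078]
0.7 world [ 0.6512 -0.1115] lin [-0.0062 -0.0085]
0.8 world [ 0.6419 -0.1164] lin [-0.0053 -0.0091]
0.9 world [ 0.6321 -0.1203] lin [-0.0043 -0.0096]
1.0 world [ 0.622  -0.1232] lin [-0.0034 -0.0099]
1.1 world [ 0.6117 -0.1251] lin [-0.0024 -0.0102]
1.2 world [ 0.6013 -0.126 ] lin [-0.0013 -0.0104]
1.3 world [ 0.5908 -0.1258] lin [-0.0003 -0.0105]
1.4 world [ 0.5803 -0.1245] lin [ 0.0008 -0.0105]
```

Emit:
jog_arm(steps=[{"delta_rot": [0, 0, 0], "linear": [-0.03, 0.033, 0], "grip": 0.06}, {"delta_rot": [0, 0, 0], "linear": [-0.029, 0.032, 0], "grip": 0.06}, {"delta_rot": [0, 0, 0], "linear": [0, 0, 0.02], "grip": 0.06}, {"delta_rot": [0, 0, 0], "linear": [0, 0, 0.02], "grip": 0.06}, {"delta_rot": [0, 0, 0], "linear": [0, 0, 0.015], "grip": 0.06}, {"delta_rot": [0, 0, 0], "linear": [0, 0, 0.01], "grip": 0.06}, {"delta_rot": [0, 0, 0], "linear": [0, 0, 0], "grip": 0.06}])

```text
t: 16.05
tool_pos: [0.6934, -0.0552, 0.146]
tool_rot: [-2.269, -2.168, 0.004]
contact_force: [-0.9, -0.3, 0.5]
opening: 0.0599
grip_force: 0.0
```

Emit:
jog_arm(steps=[{"delta_rot": [0, 0, 0], "linear": [0, 0, 0], "grip": 0.04}, {"delta_rot": [0, 0, 0], "linear": [0, 0, 0], "grip": 0.03}, {"delta_rot": [0, 0, 0], "linear": [0, 0, 0], "grip": 0.02}, {"delta_rot": [0, 0, 0], "linear": [0, 0, 0], "grip": 0.01}, {"delta_rot": [0, 0, 0], "linear": [0, 0, 0], "grip": 0.005}, {"delta_rot": [0, 0, 0], "linear": [0, 0, 0], "grip": 0.005}, {"delta_rot": [0, 0, 0], "linear": [0, 0, 0], "grip": 0.005}], newtons=50)

```text
t: 16.75
tool_pos: [0.6966, -0.0561, 0.1506]
tool_rot: [2.269, 2.167, 0.004]
contact_force: [5.2, -1.5, 1.9]
opening: 0.0142
grip_force: 49.1
```

```bash
python3 - <<'E'
from h import *
to((.697,-.056,.146,87.5))
E
```

```text
t 16.75 p [ 0.6966 -0.0561  0.1506] yaw 87.4 tilt 0.27 F [ 5.2 -1.5  1.9] open 0.014170340535963829 gf 49.14570987224579 q [-0.19  0.28  1.5  -0.    1.36 -0.14]
lin [0.0001 0.0004 0.0046] rz -0.1 len 0.005
```

Emit:
jog_arm(steps=[{"delta_rot": [0, 0, 0], "linear": [-0.005, 0, 0], "grip": 0.005}, {"delta_rot": [0, 0, 0], "linear": [-0.005, -0.0015, 0], "grip": 0.005}, {"delta_rot": [0, 0, 0], "linear": [-0.005, -0.002, 0], "grip": 0.005}, {"delta_rot": [0, 0, 0], "linear": [-0.0045, -0.0025, 0], "grip": 0.005}, {"delta_rot": [0, 0, 0], "linear": [0, 0, 0], "grip": 0.005}])

```text
t: 17.25
tool_pos: [0.6872, -0.0745, 0.1504]
tool_rot: [-2.27, -2.168, 0.0]
contact_force: [-3.2, 3.2, 7.3]
opening: 0.0147
grip_force: 49.8
```

Emit:
jog_arm(steps=[{"delta_rot": [0, 0, 0], "linear": [-0.0045, -0.0025, 0], "grip": 0.005}, {"delta_rot": [0, 0, 0], "linear": [-0.0045, -0.0028, 0], "grip": 0.005}, {"delta_rot": [0, 0, 0], "linear": [-0.0043, -0.003, 0], "grip": 0.005}, {"delta_rot": [0, 0, 0], "linear": [-0.0041, -0.0032, 0], "grip": 0.005}, {"delta_rot": [0, 0, 0], "linear": [-0.004, -0.0034, 0], "grip": 0.005}, {"delta_rot": [0, 0, 0], "linear": [-0.0038, -0.0036, 0], "grip": 0.005}, {"delta_rot": [0, 0, 0], "linear": [-0.0036, -0.0038, 0], "grip": 0.005}, {"delta_rot": [0, 0, 0], "linear": [-0.0034, -0.004, 0], "grip": 0.005}, {"delta_rot": [0, 0, 0], "linear": [0, 0, 0], "grip": 0.005}])

```text
t: 18.15
tool_pos: [0.6598, -0.103, 0.1504]
tool_rot: [-2.268, -2.167, -0.006]
contact_force: [-0.9, 10.3, 7.2]
opening: 0.0146
grip_force: 49.7
```

```bash
python3 - <<'E'
from h import *
to((.6512,-.1115,.15,87.4))
E
```

```text
t 18.15 p [ 0.6598 -0.103   0.1504] yaw 87.4 tilt 0.36 F [-0.9 10.3  7.2] open 0.014554005410018413 gf 49.66756224632263 q [-0.27  0.21  1.58  0.01  1.36 -0.22]
lin [-0.0089 -0.0082  0.0004] rz -0.0 len 0.012
```

Emit:
jog_arm(steps=[{"delta_rot": [0, 0, 0], "linear": [-0.0032, -0.0042, 0], "grip": 0.005}, {"delta_rot": [0, 0, 0], "linear": [-0.003, -0.0044, 0], "grip": 0.005}, {"delta_rot": [0, 0, 0], "linear": [-0.0027, -0.0045, 0], "grip": 0.005}, {"delta_rot": [0, 0, 0], "linear": [-0.0025, -0.0046, 0], "grip": 0.005}, {"delta_rot": [0, 0, 0], "linear": [-0.0022, -0.0048, 0], "grip": 0.005}, {"delta_rot": [0, 0, 0], "linear": [-0.002, -0.0049, 0], "grip": 0.005}, {"delta_rot": [0, 0, 0], "linear": [-0.0018, -0.005, 0], "grip": 0.005}, {"delta_rot": [0, 0, 0], "linear": [-0.0015, -0.005, 0], "grip": 0.005}, {"delta_rot": [0, 0, 0], "linear": [0, 0, 0], "grip": 0.005}])

```text
t: 19.05
tool_pos: [0.6217, -0.1198, 0.1504]
tool_rot: [-2.267, -2.167, -0.007]
contact_force: [-0.2, 10.4, 7.6]
opening: 0.0147
grip_force: 49.9
```

```bash
python3 - <<'E'
from h import *
to((.5855,-.1255,.15,87.4))
p=ctrl.get_obs()['tool_pos'];h=np.array([.598,-.021]);v=np.array(p[:2])-h;print(np.hypot(*v),'theta',-0.340-np.arctan2(v[1],v[0]))
E
```

```text
t 19.05 p [ 0.6217 -0.1198  0.1504] yaw 87.4 tilt 0.38 F [-0.2 10.4  7.6] open 0.014668195793868471 gf 49.87178385257721 q [-0.31  0.13  1.67  0.01  1.35 -0.27]
lin [-0.0074 -0.0359  0.0004] rz 0.0 len 0.037
0.10158103624503838 theta 0.9950930144738723
```

Emit:
jog_arm(steps=[{"delta_rot": [0, 0, 0], "linear": [0, -0.005, 0], "grip": 0.005}, {"delta_rot": [0, 0, 0], "linear": [0, -0.005, 0], "grip": 0.005}, {"delta_rot": [0, 0, 0], "linear": [0, -0.005, 0], "grip": 0.005}, {"delta_rot": [0, 0, 0], "linear": [0, -0.005, 0], "grip": 0.005}, {"delta_rot": [0, 0, 0], "linear": [0.0003, -0.005, 0], "grip": 0.005}, {"delta_rot": [0, 0, 0], "linear": [0.0005, -0.005, 0], "grip": 0.005}, {"delta_rot": [0, 0, 0], "linear": [0.0006, -0.005, 0], "grip": 0.005}, {"delta_rot": [0, 0, 0], "linear": [0, 0, 0], "grip": 0.005}, {"delta_rot": [0, 0, 0], "linear": [0, 0, 0], "grip": 0.005}])

```text
t: 19.95
tool_pos: [0.5876, -0.1213, 0.1505]
tool_rot: [2.27, 2.167, -0.0]
contact_force: [1.1, -2.6, 4.7]
opening: 0.0145
grip_force: 49.7
```

```bash
python3 - <<'E'
from h import *
to()
p=ctrl.get_obs()['tool_pos'];h=np.array([.598,-.021]);v=np.array(p[:2])-h;print(np.hypot(*v),'theta',-0.340-np.arctan2(v[1],v[0]))
im,d=grab('top','topend');grab('side','sideend')
a=cv2.resize(im[95:265,180:450],None,fx=2.96,fy=2.96)[:503,:799];cv2.imwrite('pics/c7.png',a[:,:,::-1])
E
```

```text
t 19.95 p [ 0.5876 -0.1213  0.1505] yaw 87.3 tilt 0.19 F [ 1.1 -2.6  4.7] open 0.014457715803039603 gf 49.67781186103821 q [-0.33  0.05  1.75 -0.    1.34 -0.28]
0.10080811847302121 theta 1.3338026427092868
```

View pics/c7.png

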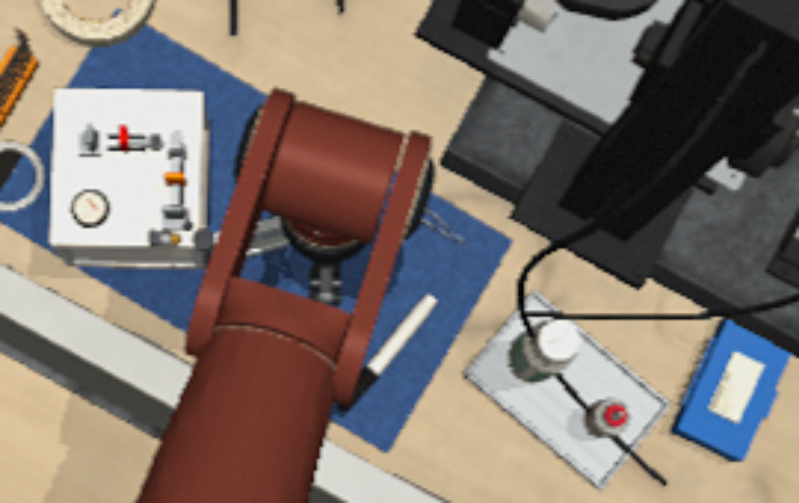

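View pics/sideend.png

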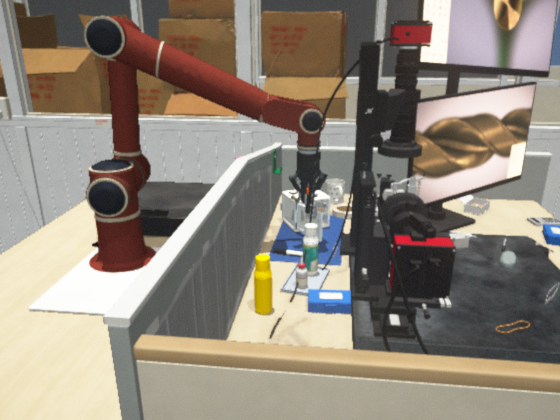

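The pin (crop (123,138)) and bolt (175,178) are both drawn. The door panel (crop (250,235)) stands nearly square at about 1.33 rad, the hand holds the grip, and the bottle is upright in the tray at (550,345).

Emit:
jog_arm(steps=[{"delta_rot": [0, 0, 0], "linear": [0, 0, 0], "grip": 0.005}, {"delta_rot": [0, 0, 0], "linear": [0, 0, 0], "grip": 0.005}, {"delta_rot": [0, 0, 0], "linear": [0, 0, 0], "grip": 0.005}])

```text
t: 20.35
tool_pos: [0.5878, -0.1213, 0.1505]
tool_rot: [2.27, 2.167, -0.0]
contact_force: [1.1, -2.8, 5.6]
opening: 0.0145
grip_force: 49.7
```

```bash
python3 -c "
from h import *
to(); print(ctrl.finish_job())"
```

```text
t 20.35 p [ 0.5878 -0.1213  0.1505] yaw 87.3 tilt 0.19 F [ 1.1 -2.8  5.6] open 0.014493303432997795 gf 49.679789543151855 q [-0.33  0.06  1.75 -0.    1.34 -0.28]
the job is handed in; nothing more can be done
None
```

The job is handed in (no verdict was returned): the alcohol bottle stands upright in the tray's empty half, the red and orange catches are squeezed back, and the arm is holding the door open by its grip at about 1.33 rad.

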